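# Open the clamshell gluing fixture and take out the calculator case

### The job

The glued yellow calculator case is ready: swing the lid of the clamshell fixture up and over past upright so that it stays open by itself, then lift the case out and lay it in the green tray, flat on the tray floor with its keys up. Set it down, do not drop it. Leave the grey case in the red tray and the other things on the bench as they are.

Things in the scene. Friction and masses are not known exactly. Their poses are not given: they have to be found in the camera images.
- fixture: Clamshell gluing fixture, fixed: aluminium tub 150 x 150 mm, walls 6 mm, rim 60 mm and inner floor 18 mm above the bench. Origin: centre of the underside; x points from the handle side to the hinge side (roughly to the robot's left), z up. A blue former block 44 (x) x 90 (y) mm, top 48 mm above the bench, is in the middle under the yellow case. Free from case to walls: 41 mm (x), 16 mm (y).
- lid (a joint): Lid angle in rad: 0 shut, grows as the handle side swings up and over, 1.57 upright, 1.95 the open stop. Red frame with a clear pane, 150 x 150 x 8 mm, about 0.3 kg. The hinge is almost free: the lid falls shut below upright and falls back by itself to the open stop beyond it.
- lid_hinge (a point): Point on the hinge axis, midway along it: in the fixture's frame 75 mm towards +x, 62 mm above the bench. The axis runs along the fixture's y axis.
- lid_handle (a point): Middle of the lid's handle bar, on its axis; moves with the lid. Round steel bar, 10 mm diameter, 110 mm long, parallel to the hinge axis, 36 mm out from the lid's free edge on two end legs (100 mm free between them). Lid shut: 112 mm from the fixture's centre towards its -x, 66 mm above the bench, nothing below it; 187 mm from the hinge axis.
- shell: Yellow calculator case half, a rigid shell open underneath, black and red keys on top: 56 (its x) x 105 (its y) x 22 mm high (keys 3 mm more), walls 3 mm, 0.09 kg. Origin: centre of its underside, z up. At the start it sits over the former, y axis along the fixture's y, underside 30 mm above the bench, 12 mm above the tub floor; lift it straight up 18 mm to clear the former.
- green_tray: Green tray, fixed: outside 162 mm (its x) x 132 mm (its y) x 20 mm high, inside 150 x 120 mm, inner floor 6 mm above the bench. Origin: centre of the underside, on the bench.
- red_tray: Red tray of the same size and form as the green one, fixed, with a grey scrap case in it; leave alone. The two trays may stand on either side.
- scrap_shell: Grey calculator case half in the red tray, same size as the yellow one. Leave alone.
- jar: Amber glass jar, 52 mm across, 70 mm high. Origin: centre of its underside. Leave alone.
- screwdriver: Screwdriver lying on the bench, below 35 mm high. Leave alone.
- platen_knob: Black turned knob, 38 mm across, 30 mm high. Origin: centre of its underside. Leave alone.

How it is judged (in metres and radians):
On the way, in this order (a step that is already met when the one before it is completed fails the run):
1. the lid is swung past upright and stands open (lid angle above 1.75 rad) (value of joint lid above 1.75 rad), for 0.3 s.
2. with the lid still open, the yellow case is lifted clear of the tub (its underside more than 65 mm above the bench) (value of joint lid above 1.75 rad and height (world z) of shell above 0.065 m), for 0.1 s.
At the end, for the whole second after the job is handed in: The lid stands open by itself (angle above 1.75 rad); the yellow case lies at rest inside the green tray, flat on its floor (underside within 4 mm of the floor, tilt below 0.08 rad), keys up, its centre within 50 mm of the tray's centre along each tray axis (value of joint lid above 1.75 rad and x of shell in the frame of green_tray between -0.05 and 0.05 m and y of shell in the frame of green_tray between -0.05 and 0.05 m and z of shell in the frame of green_tray between 0.002 and 0.01 m and angle between shell's own z axis and vertical below 0.08 rad and linear speed of shell below 0.02 m/s); the robot touches nothing.
It fails at once if the yellow case is dropped (free of the fingers and moving faster than 0.6 m/s, a fall of about 2 cm) (linear speed of shell above 0.6 m/s and contact force between shell and the fingers below 0.2 N).
It fails at once if the jar is moved more than 30 mm (distance of jar from where it was at the start of the episode above 0.03 m).
It fails at once if the screwdriver is moved more than 30 mm (distance of screwdriver from where it was at the start of the episode above 0.03 m).
It fails at once if the black knob is moved more than 30 mm (distance of platen_knob from where it was at the start of the episode above 0.03 m).
It fails at once if the grey case is moved more than 30 mm (distance of scrap_shell from where it was at the start of the episode above 0.03 m).
It also fails if it takes over 64 s, if anything falls off the work surface, if the arm or the gripper's body presses on something with over 40 N, if the wrist force passes 120 N, or if a joint passes its speed limit or range.

### The arm

A 6-joint arm with a two-finger parallel gripper is mounted at the origin on the work surface. World frame = base frame: x ahead of the robot, y to its left, z up, the work surface at z = 0. Lengths are in mm, angles in rad, forces in N, time in s.
With the tool pointing down it reaches from about 275 to 1000 mm from the base axis. Payload 8.4 kg.
Tool frame: the origin (TCP) lies on the mounting face of the last link; the fingertips stand 173 mm ahead of it and the grasp point (between the pads) lies 155 mm ahead of it; z points along the fingers, y is the line along which they close (so a half turn about z gives the same grasp; the last joint's range is limited). The gripper opens to 85 mm and grips with 20 to 120 N. Pads are 22 mm wide; open, the fingers measure 114 mm over their backs; the gripper's body (76 mm by 85 mm) begins 54 mm behind the grasp point. The pads swing forward as they close: fully open they stand 13 mm farther back than shut.
Start: joints at [1.162, 0.353, 1.633, -0, 1.155, -0.002], TCP at [247.295, 573.999, 404.681] pointing down, gripper open.
Joint ranges: [-2.63, 2.63], [-0.92, 2.1], [0.06, 2.66], [-1.3, 4.44], [0, 2.69], [-3.02, 3.02]. Speed limits (rad/s): [2.22, 2.22, 2.79, 3.14, 3.14, 3.14].

### API

Orientations are given as [roll, pitch, yaw] about the fixed x, y, z axes, in that order (R = Rz(yaw) Ry(pitch) Rx(roll)).
In Python, from rig import r gives the robot as it stands.
- The arm moves only by the tool apply_moves, never from a script. Its argument "deltas" is a list of rows, each an object with "claw": the gripper command: -1 is fully open, 1 is shut, values between are in proportion; "delta_pos": the shift along the tool's x, y, z in cm, a list of three; "yaw": the turn about the tool's z in rad. In form: [{"claw": claw, "delta_pos": [tx, ty, tz], "yaw": yaw}, ...]. A call has 1 to 8 rows; each row shifts and turns the commanded pose from where the row before left it, along the tool's axes as they then stand; what a row does not reach is not made up. A row lasts 1/8 s, in which the tool goes at most 62.5 mm and 10.7 degrees, less where a joint would pass 70% of its speed; a pose out of reach is approached as far as the arm can. A call with a gripper value outside its range is refused whole. The fingers move at their own pace and stop on an object; "grip_force" is the grip in N (left out, the last holds). Time passes only in rows, so rows that do not move let the fingers close. It gives the time, the measured TCP pose, the force, the opening and the grip force at its end, in the units of the state.
- r.sense(): the state, without advancing time (a new reading comes with each control period).
- r.grab_frame(name): name is "scene" or "top" or "wrist"; returns a dict with "img" (420x560x3 uint8, blue, green, red), "z_map" (420x560 float32, mm along the optical axis (not along the pixel's ray), 0 where there is no reading), "fx", "fy", "cx", "cy" (pixels), "dist" ([k1, k2, p1, p2, k3] as OpenCV has them; the pictures are not rectified), "eye" and "rotation" of the camera in the world; the wrist camera has in their place "T_tool_cam" (4x4, takes a point from camera to tool coordinates, whose origin is the TCP and whose axes are the flange's). Camera axes: x right, y up, looking along -z (the intrinsics and any distortion apply to the point x, -y, -z); pixel columns grow to the right and rows downward; lengths in mm; the calibration is good to about 2 mm. A picture is of the moment at which its call begins: read the wrist's pose just before it.
- r.sign_off(): hands the job in; it is judged then, once.
The state is a dict: "clock": time; "qpos": joint angles; "qvel": joint speeds; "joint_efforts": joint torques, N m; "eef_pos": TCP position; "tcp_rot": TCP orientation; "contact_force": force on the tool from outside, world axes, zero at the start; "wrist_torque": the same for the moment, N m; "opening": opening from 0.0 (shut) to 1.0 (fully open); "grasp_force": force on a finger pad.
Only numpy, scipy, OpenCV 4.12 (cv2) and the standard library are available. Lean on these libraries where they do the work, as an engineer would, in place of code of your own. Each camera call takes 0.05 s, during which the arm holds its last target. There are 200 camera calls.

## Working session

There is one attempt and no reset: what is moved stays moved. The work goes in short steps, Python scripts to look and compute and a tool call to move; the robot and the scene stay as the last step left them, time stands still between calls to the robot, and variables do not carry over. Pictures are saved under pics/ and viewed, at most 10 in all, crops included, and the job is handed in when it is done.

Besides the shell and the picture viewer there is one more tool, called after "Call:" by a JSON object that holds its "fn" and its "kwargs". apply_moves: Moves the arm, as the interface text tells. Its arguments: {"type":"object","properties":{"deltas":{"type":"array"},"grip_force":{"type":"number"}},"required":["deltas"]}

```bash
mkdir -p pics; ls
cat > h.py <<'E'
import numpy as np, cv2
from rig import r
def shot(name,fn=None):
    s=r.sense(); f=r.grab_frame(name)
    if fn: cv2.imwrite('pics/'+fn,f['img'])
    return s,f
def pts(f,T=None):
    h,w=f['z_map'].shape
    u,v=np.meshgrid(np.arange(w),np.arange(h))
    K=np.array([[f['fx'],0,f['cx']],[0,f['fy'],f['cy']],[0,0,1.]])
    p=cv2.undistortPoints(np.stack([u,v],-1).reshape(-1,1,2).astype(np.float64),K,np.array(f['dist'],float)).reshape(h,w,2)
    z=f['z_map']
    P=np.stack([p[...,0]*z,-p[...,1]*z,-z],-1)
    if T is None: W=P@np.array(f['rotation']).T+np.array(f['eye'])
    else:
        P=P@T[:3,:3].T+T[:3,3]; W=P
    W[z==0]=np.nan
    return W
E
python3 - <<'E'
from h import *
s,f=shot('top','top.png'); print(s)
print({k:f[k] for k in f if k not in('img','z_map')})
W=pts(f); np.save('top.npy',W)
s,g=shot('scene','scene.png'); np.save('scene.npy',pts(g)); print(g['eye'])
E
```

```text
pics
{'clock': 0.0, 'qpos': array([ 1.16156499e+00,  3.53625563e-01,  1.63415542e+00,  5.60110381e-06,
        1.15519157e+00, -2.40056922e-03]), 'qvel': array([ 0.00079756, -0.00079948, -0.00093478,  0.00074982,  0.00156743,
       -0.00080787]), 'joint_efforts': array([-6.17397154e-05, -6.05242538e+01, -3.42076313e+01,  7.11045891e-05,
        9.26282723e-03,  9.54760111e-07]), 'eef_pos': array([247.21490642, 573.76235809, 403.9665115 ]), 'tcp_rot': array([-3.14021277e+00, -8.43369227e-06,  2.73475961e+00]), 'contact_force': array([-0.02022431,  0.80634651,  0.18882644]), 'wrist_torque': array([-0.04732617,  0.02927011, -0.01377588]), 'grasp_force': 0.0, 'opening': 1.0049532218915929}
{'fx': 392.0714705429567, 'fy': 392.0714705429567, 'cx': 278.84465989861155, 'cy': 206.9369213875696, 'dist': array([-0.1045118,  0.       ,  0.       ,  0.       ,  0.       ]), 'eye': array([407.1380591 ,  -9.1485419 , 967.85562955]), 'rotation': array([ 0.21945204,  0.00625027, -1.54862548])}Traceback (most recent call last):
  File "<stdin>", line 4, in <module>
  File "h.py", line 14, in pts
    if T is None: W=P@np.array(f['rotation']).T+np.array(f['eye'])
                    ~~~~~~~~~~~~~~~~~~~~~~~~~~~^~~~~~~~~~~~~~~~~~~
ValueError: operands could not be broadcast together with shapes (420,560) (3,)
```

Rotation is rpy.

```bash
sed -i "s/np.array(f\['rotation'\]).T/Rotation.from_euler('xyz',f['rotation']).as_matrix().T/; s/^import numpy.*/&\nfrom scipy.spatial.transform import Rotation/" h.py
python3 - <<'E'
from h import *
s,f=shot('top','top.png'); W=pts(f); np.save('top.npy',W)
s,g=shot('scene','scene.png'); np.save('scene.npy',pts(g)); print(g['eye'])
print(W[60::60,40::80].round(0).tolist())
E
```

```text
[ 886.47836671 -434.47066052  845.30399678]
[[[1555.0, 1284.0, -748.0], [1543.0, 839.0, -753.0], [1536.0, 422.0, -749.0], [1541.0, 21.0, -751.0], [1547.0, -378.0, -745.0], [1570.0, -790.0, -749.0], [1603.0, -1233.0, -750.0]], [[832.0, 638.0, 58.0], [829.0, 414.0, 60.0], [857.0, 219.0, 1.0], [861.0, 4.0, -1.0], [868.0, -212.0, -3.0], [873.0, -431.0, 2.0], [884.0, -665.0, 3.0]], [[685.0, 649.0, -2.0], [687.0, 420.0, -1.0], [690.0, 207.0, -2.0], [693.0, 0.0, 1.0], [699.0, -206.0, -1.0], [703.0, -417.0, 1.0], [710.0, -643.0, -1.0]], [[522.0, 621.0, 1.0], [526.0, 394.0, 21.0], [534.0, 197.0, -1.0], [530.0, -3.0, 68.0], [543.0, -202.0, -0.0], [545.0, -403.0, 9.0], [549.0, -626.0, -4.0]], [[369.0, 601.0, -1.0], [380.0, 389.0, -2.0], [387.0, 188.0, 1.0], [394.0, -6.0, 69.0], [396.0, -201.0, -3.0], [397.0, -399.0, 0.0], [396.0, -609.0, 0.0]], [[222.0, 584.0, 0.0], [236.0, 377.0, -2.0], [247.0, 181.0, 1.0], [252.0, -9.0, -2.0], [255.0, -199.0, -2.0], [254.0, -395.0, -3.0], [250.0, -599.0, 1.0]]]
```

View pics/top.png

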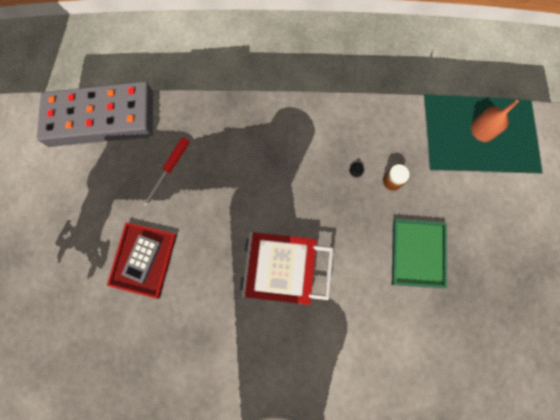

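View pics/scene.png

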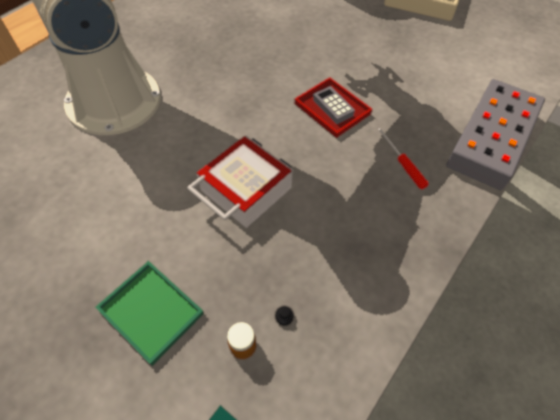

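Top view: fixture lid around (282,268), handle bar at column ~328 (rows 248–298), green tray at (420,252), jar (397,177), knob (357,169). Red tray and screwdriver are far off on the left side of the fixture.

Run:
```python
from h import *
W=np.load('top.npy'); V=np.load('scene.npy'); img=cv2.imread('pics/top.png'); im2=cv2.imread('pics/scene.png')
def rect(P): 
    (c,s,a)=cv2.minAreaRect(P[:,:2].astype(np.float32)); return np.round(c,1),np.round(s,1),round(a,1),len(P)
for n,A,I in(('top',W,img),('scene',V,im2)):
    x,y,z=A[...,0],A[...,1],A[...,2]
    m=(z>56)&(z<80)&(abs(x-460)<160)&(abs(y+20)<180)
    P=A[m]; print(n,'lid+handle',rect(P),np.nanmedian(P[:,2]))
    b,g,rr=[I[...,i].astype(int) for i in range(3)]
    # lid body vs. handle: red or bright pane
    red=m&(rr>120)&(g<60); print(' red',rect(A[red]), np.median(A[red][:,2]))
    g_=(g>rr+40)&(g>b+30)&(z>-5)&(z<30)&(y<-150)&(y>-500)&(x<720)
    P=A[g_]; print(' green',rect(P)); P=P[P[:,2]>16]; print(' rim',rect(P))
    j=(z>60)&(z<80)&(x>560)&(y<-150)&(x<800); P=A[j]; print(' jar',rect(P) if len(P) else 0)
    j=(z>20)&(z<40)&(x>560)&(y<-130)&(y>-260)&(x<800); P=A[j]; print(' knob',rect(P) if len(P) else 0)
x,y,z=W[...,0],W[...,1],W[...,2]
hb=W[235:305,322:334]; P=hb[hb[...,2]>55]; 
print('bar',rect(P),np.median(P,axis=0)); print(np.polyfit(P[:,0],P[:,1],1))
```

```text
top lid+handle (array([465.9, -19.3]), array([205.2, 151.5]), 84.8, 4945) 68.58803203686205
 red (array([462.7, -50.7]), array([ 60.4, 151.7]), 86.9, 620) 69.15964884079244
 green (array([ 510.6, -346.2]), array([127.9, 156.5]), 86.9, 2876)
 rim (array([ 510.5, -346.5]), array([128., 156.]), 86.6, 190)
 jar (array([ 695.8, -288.2]), array([44.2, 47.4]), 44.8, 300)
 knob (array([ 723. , -194.7]), array([19.3, 18.2]), 17.9, 56)
scene lid+handle (array([463.1, -20.7]), array([206.6, 154. ]), 84.9, 4436) 70.17521961943504
 red (array([464. , -18.5]), array([131.3, 149.7]), 83.8, 607) 70.79871776433504
 green (array([ 509.4, -349.3]), array([129.2, 161.3]), 86.8, 4915)
 rim (array([ 509.4, -349.3]), array([129.2, 161.3]), 86.8, 605)
 jar (array([ 694.6, -290.3]), array([45.7, 47. ]), 62.5, 588)
 knob (array([ 722.6, -197.2]), array([23.2, 22.2]), 36.9, 113)
bar (array([ 457.8, -112.1]), array([120.2,  23.5]), 0.1, 280) [ 460.4334122  -114.26848263   69.19726225]
[-4.73923332e-02 -9.23343837e+01]
```

Call:
{"fn": "apply_moves", "kwargs": {"deltas": [{"claw": -1,"delta_pos": [-3.2,-3.6,0],"yaw": 0},{"claw": -1,"delta_pos": [-3.2,-3.6,0],"yaw": 0},{"claw": -1,"delta_pos": [-3.2,-3.6,0],"yaw": 0},{"claw": -1,"delta_pos": [-3.2,-3.6,0],"yaw": 0},{"claw": -1,"delta_pos": [-3.2,-3.6,0],"yaw": 0},{"claw": -1,"delta_pos": [-3.2,-3.6,0],"yaw": 0},{"claw": -1,"delta_pos": [-3.2,-3.6,0],"yaw": 0},{"claw": -1,"delta_pos": [-3.2,-3.6,0],"yaw": 0}]}}

```text
clock: 1.15
eef_pos: [368.6, 206.7, 404.7]
tcp_rot: [3.141, 0.0, 2.735]
contact_force: [-0.0, -0.9, -0.1]
opening: 0.999
grasp_force: 0.0
```

Call:
{"fn": "apply_moves", "kwargs": {"deltas": [{"claw": -1,"delta_pos": [-3.2,-3.6,0],"yaw": 0},{"claw": -1,"delta_pos": [-3.2,-3.6,0],"yaw": 0},{"claw": -1,"delta_pos": [-3.2,-3.6,0],"yaw": 0},{"claw": -1,"delta_pos": [-3.2,-3.6,0],"yaw": 0},{"claw": -1,"delta_pos": [-3.2,-3.6,0],"yaw": 0},{"claw": -1,"delta_pos": [-3.2,-3.6,0],"yaw": 0},{"claw": -1,"delta_pos": [0,0,0],"yaw": -0.16},{"claw": -1,"delta_pos": [0,0,0],"yaw": -0.156}]}}

```text
clock: 2.15
eef_pos: [459.3, -66.9, 404.4]
tcp_rot: [3.142, -0.001, 3.054]
contact_force: [0.1, 0.4, -0.1]
opening: 0.995
grasp_force: 0.0
```

Call:
{"fn": "apply_moves", "kwargs": {"deltas": [{"claw": -1,"delta_pos": [0,0,0],"yaw": 0},{"claw": -1,"delta_pos": [0,0,0],"yaw": 0}]}}

```text
clock: 2.4
eef_pos: [459.2, -66.0, 404.6]
tcp_rot: [3.142, -0.0, 3.048]
contact_force: [-1.2, -0.3, -0.5]
opening: 1.001
grasp_force: 0.0
```

```bash
cat >> h.py <<'E'
def wrist(fn=None):
    s,f=shot('wrist',fn)
    P=pts(f,np.array(f['T_tool_cam']))
    return s,f,P@Rotation.from_euler('xyz',s['tcp_rot']).as_matrix().T+s['eef_pos']
E
python3 - <<'E'
from h import *
s,f,W=wrist('w1.png'); np.save('w1.npy',W); print(s['eef_pos'],s['tcp_rot'],s['qpos'])
E
```

```text
[459.23884922 -66.01352519 404.64128768] [ 3.14158943e+00 -1.17497688e-04  3.04764866e+00] [-1.45999543e-01  9.90158231e-02  1.96454690e+00 -3.28949019e-06
  1.07814744e+00 -1.62285032e+00]
```

View pics/w1.png

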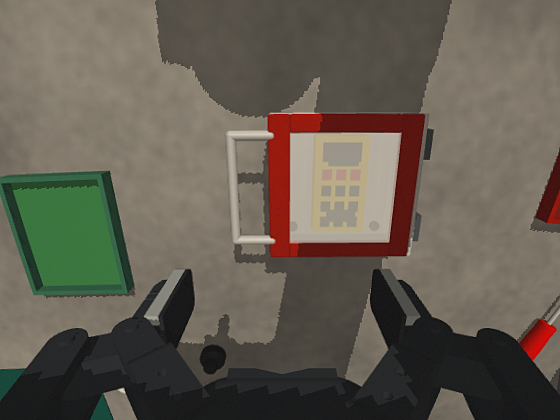

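Wrist view: bar at column ~233 (rows 135–240), lid red frame corners (269,114)–(425,258), case seen through the pane.

Run:
```python
from h import *
W=np.load('w1.npy'); I=cv2.imread('pics/w1.png').astype(int)
red=(I[...,2]>90)&(I[...,1]<50)&(W[...,2]>55)&(W[...,2]<85); red[:,:255]=0; red[:,440:]=0
P=W[red]; print('lid',cv2.minAreaRect(P[:,:2].astype(np.float32)),np.median(P[:,2]),len(P))
b=W[145:232,225:245]; P=b[b[...,2]>60]; k=np.polyfit(P[:,0],P[:,1],1)
print('bar',np.median(P,axis=0),np.degrees(np.arctan(k[0])),np.ptp(P[:,1]),len(P))
for lo,hi in((145,160),(180,195),(217,232)):
    Q=W[lo:hi,225:245]; Q=Q[Q[...,2]>60]; print(Q.mean(0).round(1),Q[:,2].max().round(1))
h=W[125:250,222:268]; P=h[h[...,2]>58]; print('handle',cv2.minAreaRect(P[:,:2].astype(np.float32)))
g=(I[...,1]>I[...,2]+30)&(W[...,2]>16)&(W[...,2]<26); P=W[g]; print('tray rim',cv2.minAreaRect(P[:,:2].astype(np.float32)))
```

```text
lid ((464.9377136230469, -4.7747039794921875), (147.9582977294922, 148.59564208984375), 85.06587219238281) 70.053547953301 5781
bar [ 451.595429   -113.83282224   70.12383447] -4.937497513497617 16.92175417645575 860
[ 416.5 -110.7   70.2] 72.6
[ 451.4 -113.8   69.8] 72.3
[ 491.  -117.2   69.8] 72.5
handle ((453.6723327636719, -99.58293151855469), (40.84907531738281, 123.49923706054688), 83.73597717285156)
tray rim ((509.8916931152344, -346.0639343261719), (134.16969299316406, 163.52688598632812), 86.60185241699219)
```

Call:
{"fn": "apply_moves", "kwargs": {"deltas": [{"claw": 0.42,"delta_pos": [-0.05,-2.45,0],"yaw": 0},{"claw": 0.42,"delta_pos": [-0.05,-2.45,0],"yaw": 0},{"claw": 0.42,"delta_pos": [0,0,3.4],"yaw": 0},{"claw": 0.42,"delta_pos": [0,0,4],"yaw": 0},{"claw": 0.42,"delta_pos": [0,0,4],"yaw": 0},{"claw": 0.42,"delta_pos": [0,0,2],"yaw": 0},{"claw": 0.42,"delta_pos": [0,0,0],"yaw": 0},{"claw": 0.42,"delta_pos": [0,0,0],"yaw": 0}]}}

```text
clock: 3.45
eef_pos: [456.3, -115.0, 271.5]
tcp_rot: [-3.141, 0.001, 3.05]
contact_force: [0.6, -0.1, 0.1]
opening: 0.289
grasp_force: 0.0
```

Run:
```python
from h import *
s,f,W=wrist('w2.png'); print(s['eef_pos'],s['tcp_rot'],s['opening'])
```

```text
[ 456.34086715 -115.0003796   271.45198759] [-3.14144939e+00  9.65825079e-04  3.05023154e+00] 0.2890516846143027
```

View pics/w2.png

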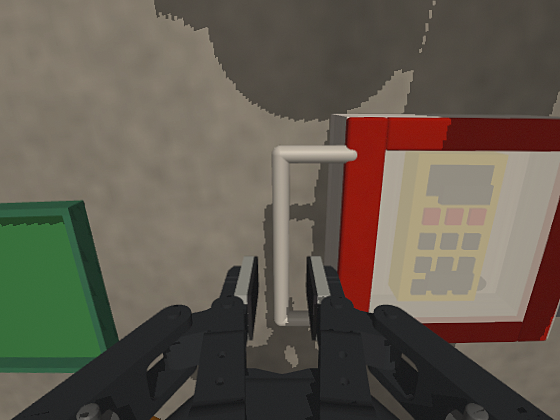

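Bar at column 281 lies centred between the finger tips (251–312); the inner tip clears the lid edge. Descend and grip.

Call:
{"fn": "apply_moves", "kwargs": {"deltas": [{"claw": 0.42,"delta_pos": [0,0,2.5],"yaw": 0},{"claw": 0.42,"delta_pos": [0,0,2.5],"yaw": 0},{"claw": 0.42,"delta_pos": [0,0,0],"yaw": 0},{"claw": 1,"delta_pos": [0,0,0],"yaw": 0},{"claw": 1,"delta_pos": [0,0,0],"yaw": 0},{"claw": 1,"delta_pos": [0,0,0],"yaw": 0},{"claw": 1,"delta_pos": [0,0,0],"yaw": 0}], "grip_force": 25}}

```text
clock: 4.38
eef_pos: [456.2, -115.5, 221.9]
tcp_rot: [-3.141, 0.002, 3.051]
contact_force: [-1.0, -5.1, -0.7]
opening: 0.107
grasp_force: 24.4
```

Run:
```python
import numpy as np
a=np.linspace(0,1.86,25); y=-187*np.cos(a)+4*np.sin(a); z=187*np.sin(a)+4*np.cos(a)
for i in range(1,25): print(round(a[i],3),round((y[i]-y[i-1])/10,2),round(-(z[i]-z[i-1])/10,2))
```

```text
0.078 0.09 -1.45
0.155 0.2 -1.44
0.232 0.31 -1.42
0.31 0.42 -1.39
0.388 0.52 -1.35
0.465 0.63 -1.31
0.542 0.73 -1.25
0.62 0.82 -1.19
0.698 0.91 -1.13
0.775 1.0 -1.05
0.852 1.07 -0.97
0.93 1.15 -0.89
1.008 1.21 -0.8
1.085 1.27 -0.7
1.162 1.32 -0.6
1.24 1.36 -0.49
1.318 1.4 -0.39
1.395 1.42 -0.28
1.472 1.44 -0.17
1.55 1.45 -0.06
1.628 1.45 0.06
1.705 1.44 0.17
1.782 1.42 0.28
1.86 1.4 0.39
```

Call:
{"fn": "apply_moves", "kwargs": {"deltas": [{"claw": 1,"delta_pos": [0,0.09,-1.45],"yaw": 0},{"claw": 1,"delta_pos": [0,0.2,-1.44],"yaw": 0},{"claw": 1,"delta_pos": [0,0.31,-1.42],"yaw": 0},{"claw": 1,"delta_pos": [0,0.42,-1.39],"yaw": 0},{"claw": 1,"delta_pos": [0,0.52,-1.35],"yaw": 0},{"claw": 1,"delta_pos": [0,0.63,-1.31],"yaw": 0},{"claw": 1,"delta_pos": [0,0.73,-1.25],"yaw": 0},{"claw": 1,"delta_pos": [0,0.82,-1.19],"yaw": 0}]}}

```text
clock: 5.38
eef_pos: [459.4, -79.0, 331.0]
tcp_rot: [-3.138, 0.002, 3.052]
contact_force: [-2.6, -12.0, 6.4]
opening: 0.102
grasp_force: 24.6
```

Call:
{"fn": "apply_moves", "kwargs": {"deltas": [{"claw": 1,"delta_pos": [0,0.91,-1.13],"yaw": 0},{"claw": 1,"delta_pos": [0,1.0,-1.05],"yaw": 0},{"claw": 1,"delta_pos": [0,1.07,-0.97],"yaw": 0},{"claw": 1,"delta_pos": [0,1.15,-0.89],"yaw": 0},{"claw": 1,"delta_pos": [0,1.21,-0.8],"yaw": 0},{"claw": 1,"delta_pos": [0,1.27,-0.7],"yaw": 0},{"claw": 1,"delta_pos": [0,1.32,-0.6],"yaw": 0},{"claw": 1,"delta_pos": [0,1.36,-0.49],"yaw": 0}]}}

```text
clock: 6.38
eef_pos: [467.6, 14.4, 397.7]
tcp_rot: [-3.14, 0.003, 3.051]
contact_force: [-2.3, -2.4, -0.9]
opening: 0.106
grasp_force: 24.5
```

Call:
{"fn": "apply_moves", "kwargs": {"deltas": [{"claw": 1,"delta_pos": [0,1.4,-0.39],"yaw": 0},{"claw": 1,"delta_pos": [0,1.42,-0.28],"yaw": 0},{"claw": 1,"delta_pos": [0,1.44,-0.17],"yaw": 0},{"claw": 1,"delta_pos": [0,1.45,-0.06],"yaw": 0},{"claw": 1,"delta_pos": [0,1.45,0.06],"yaw": 0},{"claw": 1,"delta_pos": [0,1.44,0.17],"yaw": 0},{"claw": 1,"delta_pos": [0,1.42,0.28],"yaw": 0},{"claw": 1,"delta_pos": [0,1.4,0.39],"yaw": 0}]}}

```text
clock: 7.38
eef_pos: [478.1, 129.2, 394.4]
tcp_rot: [-3.141, -0.0, 3.051]
contact_force: [0.6, -1.2, -1.3]
opening: 0.107
grasp_force: 26.1
```

Run:
```python
from h import *
s,f=shot('scene','s2.png'); print(s['eef_pos'],s['contact_force'],s['opening'])
```

```text
[478.10077756 129.20640875 394.43846772] [ 0.56400942 -1.24499928 -1.27825432] 0.1066914997768726
```

View pics/s2.png

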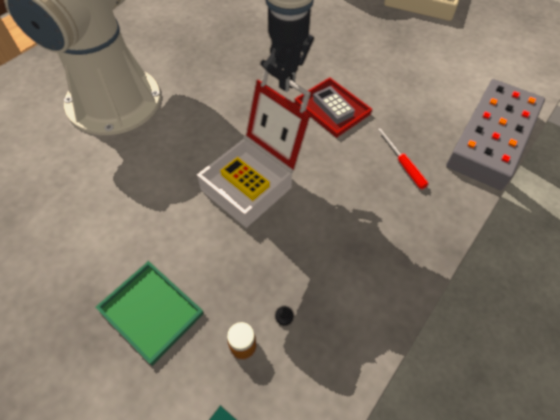

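Lid stands past upright, bar still held at (285,75); the yellow case is seen uncovered at (245,178). Release and rise.

Call:
{"fn": "apply_moves", "kwargs": {"deltas": [{"claw": 0.3,"delta_pos": [0,0,0],"yaw": 0},{"claw": 0.3,"delta_pos": [0,0,0],"yaw": 0},{"claw": 0.3,"delta_pos": [0,0,-2.0],"yaw": 0},{"claw": 0.3,"delta_pos": [0,0,-3.0],"yaw": 0},{"claw": -1,"delta_pos": [0,-1,-3],"yaw": 0},{"claw": -1,"delta_pos": [0,-4,0],"yaw": 0},{"claw": -1,"delta_pos": [0,-4.5,0],"yaw": 0},{"claw": -1,"delta_pos": [0,-4,0],"yaw": 0}]}}

```text
clock: 8.43
eef_pos: [465.2, -7.8, 475.2]
tcp_rot: [-3.142, 0.0, 3.05]
contact_force: [0.2, 0.0, 0.4]
opening: 1.002
grasp_force: 0.0
```

Call:
{"fn": "apply_moves", "kwargs": {"deltas": [{"claw": -1,"delta_pos": [0,0,4],"yaw": 0},{"claw": -1,"delta_pos": [0,0,4],"yaw": 0},{"claw": -1,"delta_pos": [0,0,2],"yaw": 0},{"claw": -1,"delta_pos": [0,0,0],"yaw": 0},{"claw": -1,"delta_pos": [0,0,0],"yaw": 0}]}}

```text
clock: 9.05
eef_pos: [466.1, -6.4, 375.9]
tcp_rot: [3.142, 0.001, 3.05]
contact_force: [1.0, 0.2, 0.4]
opening: 1.003
grasp_force: 0.0
```

Run:
```python
from h import *
s,f,W=wrist('w3.png'); np.save('w3.npy',W);print(s['eef_pos'],s['tcp_rot'])
I=f['img'].astype(int)
y=(I[...,2]>110)&(I[...,1]>80)&(I[...,0]<70)&(W[...,2]>44)&(W[...,2]<64)
n,l,st,c=cv2.connectedComponentsWithStats(y.astype(np.uint8)); k=1+np.argmax(st[1:,4]); P=W[y]
print(st[k],cv2.minAreaRect(P[:,:2].astype(np.float32)),np.median(P[:,2]),len(P))
s,g=shot('top'); V=pts(g); I=g['img'].astype(int)
m=(V[...,2]>85)&(V[...,1]>60)&(V[...,1]<200)&(abs(V[...,0]-470)<90)&(V[...,2]<240)&(I[...,2]>100)&(I[...,1]<60)
P=V[m]; print(len(P), P[:,2].max() if len(P) else 0, np.degrees(np.arctan(np.polyfit(P[:,2],P[:,1],1)[0])) if len(P) else 0)
```

```text
[466.12509669  -6.35056153 375.92777493] [3.14150686e+00 1.14979895e-03 3.05049256e+00]
[ 254  136   61  105 3635] ((465.1760559082031, -3.205913543701172), (55.666996002197266, 104.89559173583984), 84.47509765625) 52.00285757191284 3635
0 0 0
```

View pics/w3.png

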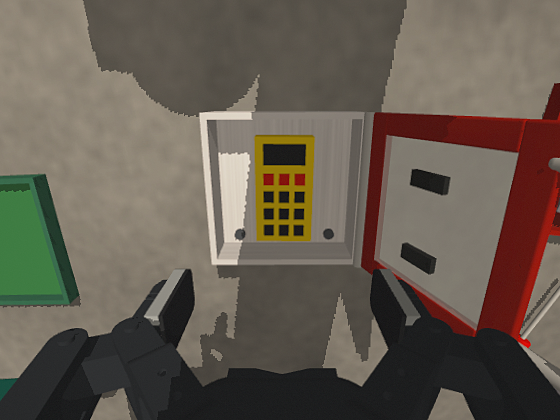

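Lid rests open at right; case centred at about (285,188), dims 55.7×104.9 mm at z 52 — agrees. Descend over it.

Call:
{"fn": "apply_moves", "kwargs": {"deltas": [{"claw": -1,"delta_pos": [0.12,0.3,3],"yaw": 0},{"claw": -1,"delta_pos": [0,0,4],"yaw": 0},{"claw": -1,"delta_pos": [0,0,4],"yaw": 0},{"claw": -1,"delta_pos": [0,0,3],"yaw": 0},{"claw": -1,"delta_pos": [0,0,2.5],"yaw": 0},{"claw": -1,"delta_pos": [0,0,1.6],"yaw": 0},{"claw": -1,"delta_pos": [0,0,0],"yaw": 0},{"claw": -1,"delta_pos": [0,0,0],"yaw": 0}]}}

```text
clock: 10.15
eef_pos: [465.4, -3.1, 194.8]
tcp_rot: [3.141, 0.001, 3.051]
contact_force: [0.3, 0.2, 0.1]
opening: 1.001
grasp_force: 0.0
```

Call:
{"fn": "apply_moves", "kwargs": {"deltas": [{"claw": 1,"delta_pos": [0,0,0],"yaw": 0},{"claw": 1,"delta_pos": [0,0,0],"yaw": 0},{"claw": 1,"delta_pos": [0,0,0],"yaw": 0},{"claw": 1,"delta_pos": [0,0,0],"yaw": 0},{"claw": 1,"delta_pos": [0,0,0],"yaw": 0}], "grip_force": 30}}

```text
clock: 10.78
eef_pos: [465.2, -3.1, 194.7]
tcp_rot: [3.142, 0.001, 3.051]
contact_force: [-0.7, -0.9, 8.7]
opening: 0.648
grasp_force: 35.0
```

Call:
{"fn": "apply_moves", "kwargs": {"deltas": [{"claw": 1,"delta_pos": [0,0,-1],"yaw": 0},{"claw": 1,"delta_pos": [0,0,-1],"yaw": 0},{"claw": 1,"delta_pos": [0,0,-2],"yaw": 0},{"claw": 1,"delta_pos": [0,0,-2],"yaw": 0},{"claw": 1,"delta_pos": [0,0,-2],"yaw": 0},{"claw": 1,"delta_pos": [0,0,0],"yaw": 0},{"claw": 1,"delta_pos": [0,0,0],"yaw": 0}]}}

```text
clock: 11.65
eef_pos: [464.6, -3.1, 273.8]
tcp_rot: [-3.142, -0.0, 3.051]
contact_force: [0.4, -0.4, -1.8]
opening: 0.65
grasp_force: 34.7
```

Run:
```python
from h import *
s,f,W=wrist('w4.png'); print(s['eef_pos'],s['tcp_rot'],s['contact_force'],s['opening'],s['grasp_force'])
I=f['img'].astype(int)
y=(I[...,2]>110)&(I[...,1]>80)&(I[...,0]<70)&(W[...,2]>90)
P=W[y]; print(cv2.minAreaRect(P[:,:2].astype(np.float32)),P[:,2].min(),np.median(P[:,2]))
P=P[abs(P[:,2]-np.median(P[:,2]))<6]
print(np.linalg.lstsq(np.c_[P[:,:2]-P[:,:2].mean(0),np.ones(len(P))],P[:,2],rcond=None)[0])
```

```text
[464.59764898  -3.05108101 273.76815785] [-3.14158613e+00 -9.52687976e-05  3.05081280e+00] [ 0.3745736  -0.44409137 -1.7886814 ] 0.6495161634919387 34.65944945812225
((456.78546142578125, -1.1491432189941406), (63.50400161743164, 92.04891967773438), 86.25312042236328) 108.36968577887441 131.54664662794926
[7.78600908e-03 2.48979346e-02 1.31551597e+02]
```

View pics/w4.png

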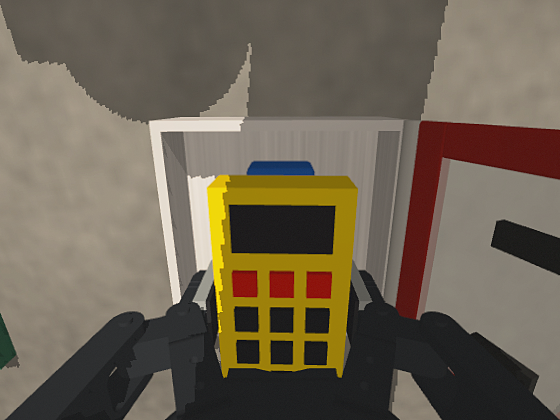

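Case held level (top at z≈131.5, underside ≈109), clear of tub; lid open. Carry to the tray.

Call:
{"fn": "apply_moves", "kwargs": {"deltas": [{"claw": 1,"delta_pos": [-0.32,-1.4,0],"yaw": 0},{"claw": 1,"delta_pos": [-0.64,-2.8,0],"yaw": 0},{"claw": 1,"delta_pos": [-0.73,-3.2,0],"yaw": 0},{"claw": 1,"delta_pos": [-0.73,-3.2,0],"yaw": 0},{"claw": 1,"delta_pos": [-0.73,-3.2,0],"yaw": 0},{"claw": 1,"delta_pos": [-0.73,-3.2,0],"yaw": 0},{"claw": 1,"delta_pos": [-0.73,-3.2,0],"yaw": 0},{"claw": 1,"delta_pos": [-0.73,-3.2,0],"yaw": 0}]}}

```text
clock: 12.7
eef_pos: [496.4, -242.9, 273.2]
tcp_rot: [3.141, -0.001, 3.051]
contact_force: [0.8, -0.6, -0.3]
opening: 0.651
grasp_force: 34.6
```

Call:
{"fn": "apply_moves", "kwargs": {"deltas": [{"claw": 1,"delta_pos": [-0.73,-3.2,0],"yaw": 0},{"claw": 1,"delta_pos": [-0.73,-3.2,0],"yaw": 0},{"claw": 1,"delta_pos": [-0.58,-2.5,0],"yaw": -0.03},{"claw": 1,"delta_pos": [-0.3,-1.5,0],"yaw": 0},{"claw": 1,"delta_pos": [0,0,0],"yaw": 0},{"claw": 1,"delta_pos": [0,0,0],"yaw": 0}]}}

```text
clock: 13.45
eef_pos: [510.8, -345.9, 273.6]
tcp_rot: [3.141, -0.001, 3.081]
contact_force: [0.0, 0.0, 0.1]
opening: 0.655
grasp_force: 34.7
```

Call:
{"fn": "apply_moves", "kwargs": {"deltas": [{"claw": 1,"delta_pos": [0,0,2],"yaw": 0},{"claw": 1,"delta_pos": [0,0,2.5],"yaw": 0},{"claw": 1,"delta_pos": [0,0,2.5],"yaw": 0},{"claw": 1,"delta_pos": [0,0,1.5],"yaw": 0},{"claw": 1,"delta_pos": [0,0,0.8],"yaw": 0},{"claw": 1,"delta_pos": [0,0,0],"yaw": 0},{"claw": 1,"delta_pos": [0,0,0],"yaw": 0}]}}

```text
clock: 14.32
eef_pos: [511.5, -346.8, 181.7]
tcp_rot: [-3.141, 0.001, 3.081]
contact_force: [0.3, -0.6, -0.9]
opening: 0.655
grasp_force: 34.7
```

Run:
```python
from h import *
s,f,W=wrist('w5.png'); print(s['eef_pos'],s['tcp_rot'],s['contact_force'],s['opening'],s['grasp_force'])
I=f['img'].astype(int)
y=(I[...,2]>110)&(I[...,1]>80)&(I[...,0]<70)&(W[...,2]>10)
P=W[y]; print(np.median(P[:,2]),cv2.minAreaRect(P[:,:2].astype(np.float32)))
```

```text
[ 511.46717205 -346.78420309  181.6743041 ] [-3.14099267e+00  1.02181952e-03  3.08079246e+00] [ 0.30956774 -0.59832771 -0.87460882] 0.6551274584732121 34.66243475675583
39.38421323546936 ((503.779296875, -344.9939270019531), (68.1097640991211, 92.82292175292969), 88.96240997314453)
```

View pics/w5.png

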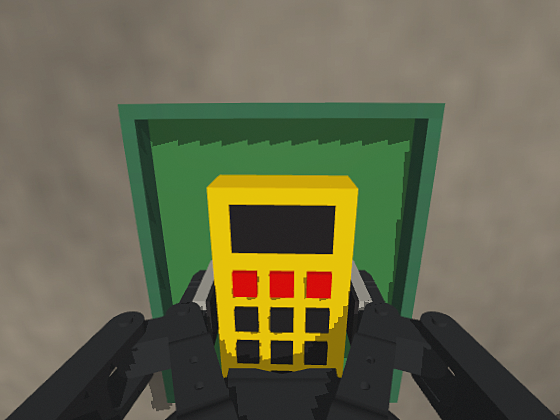

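Call:
{"fn": "apply_moves", "kwargs": {"deltas": [{"claw": 1,"delta_pos": [0,0,0.3],"yaw": 0},{"claw": 1,"delta_pos": [0,0,0.2],"yaw": 0},{"claw": 1,"delta_pos": [0,0,0.2],"yaw": 0},{"claw": 1,"delta_pos": [0,0,0],"yaw": 0}]}}

```text
clock: 14.88
eef_pos: [511.2, -346.7, 175.4]
tcp_rot: [-3.142, 0.0, 3.081]
contact_force: [-4.1, 1.9, 15.3]
opening: 0.651
grasp_force: 43.4
```

Call:
{"fn": "apply_moves", "kwargs": {"deltas": [{"claw": 1,"delta_pos": [0,0,0.2],"yaw": 0},{"claw": 1,"delta_pos": [0,0,0],"yaw": 0}]}}

```text
clock: 15.12
eef_pos: [511.2, -346.7, 175.3]
tcp_rot: [-3.142, 0.0, 3.081]
contact_force: [-9.9, 6.6, 36.5]
opening: 0.654
grasp_force: 54.5
```

Call:
{"fn": "apply_moves", "kwargs": {"deltas": [{"claw": 1,"delta_pos": [0,0,-0.2],"yaw": 0},{"claw": 1,"delta_pos": [0,0,0],"yaw": 0}], "grip_force": 20}}

```text
clock: 15.38
eef_pos: [511.2, -346.7, 175.4]
tcp_rot: [-3.141, 0.0, 3.081]
contact_force: [-4.4, 2.8, 16.7]
opening: 0.649
grasp_force: 43.6
```

Run:
```python
from h import *
s,f,W=wrist(); print(s['eef_pos'],s['contact_force'],s['opening'],s['grasp_force'])
I=f['img'].astype(int)
y=(I[...,2]>110)&(I[...,1]>80)&(I[...,0]<70)&(W[...,2]>10)
P=W[y]; print(np.median(P[:,2]),P[:,2].max())
```

```text
[ 511.21466174 -346.66754716  175.35594966] [-4.41619917  2.83235211 16.70115182] 0.6493113891504863 43.565373318706406
33.10666697073563 37.674489987895214
```

Case underside is ~11 mm, i.e. 5 mm over the tray floor with the finger tips touching it; ease off by small opening steps so it slides down.

Call:
{"fn": "apply_moves", "kwargs": {"deltas": [{"claw": 1,"delta_pos": [0,0,-0.1],"yaw": 0},{"claw": -0.26,"delta_pos": [0,0,0],"yaw": 0},{"claw": -0.29,"delta_pos": [0,0,0],"yaw": 0},{"claw": -0.31,"delta_pos": [0,0,0],"yaw": 0},{"claw": -0.33,"delta_pos": [0,0,0],"yaw": 0},{"claw": -0.36,"delta_pos": [0,0,0],"yaw": 0},{"claw": -0.4,"delta_pos": [0,0,0],"yaw": 0},{"claw": -0.5,"delta_pos": [0,0,0],"yaw": 0}]}}

```text
clock: 16.42
eef_pos: [511.1, -346.5, 174.7]
tcp_rot: [3.141, -0.0, 3.081]
contact_force: [0.0, 0.1, -0.2]
opening: 0.753
grasp_force: 0.0
```

Call:
{"fn": "apply_moves", "kwargs": {"deltas": [{"claw": -0.6,"delta_pos": [0,0,0],"yaw": 0},{"claw": -0.65,"delta_pos": [0,0,0],"yaw": 0},{"claw": -0.65,"delta_pos": [0,0,-1],"yaw": 0},{"claw": -0.65,"delta_pos": [0,0,-2],"yaw": 0},{"claw": -0.65,"delta_pos": [0,0,-4],"yaw": 0},{"claw": -0.65,"delta_pos": [0,0,-5],"yaw": 0},{"claw": -0.65,"delta_pos": [0,0,-5],"yaw": 0},{"claw": -0.65,"delta_pos": [0,0,0],"yaw": 0}]}}

```text
clock: 17.42
eef_pos: [512.3, -347.4, 351.2]
tcp_rot: [-3.137, 0.008, 3.081]
contact_force: [1.1, 0.7, -0.3]
opening: 0.823
grasp_force: 0.0
```

Run:
```python
from h import *
s,f,W=wrist(); print(s['eef_pos'],s['contact_force'],s['opening'])
I=f['img'].astype(int)
y=(I[...,2]>110)&(I[...,1]>80)&(I[...,0]<70)&(W[...,2]>20)
P=W[y]; print(cv2.minAreaRect(P[:,:2].astype(np.float32)),np.median(P[:,2]))
P=P[abs(P[:,2]-np.median(P[:,2]))<6]
print(np.linalg.lstsq(np.c_[P[:,:2]-P[:,:2].mean(0),np.ones(len(P))],P[:,2],rcond=None)[0])
shot('scene','s3.png')
```

```text
[ 512.28909816 -347.36258499  351.24262381] [ 1.06435167  0.65896731 -0.26424014] 0.8233713689864501
((673.451416015625, -374.67388916015625), (193.6136474609375, 432.4953918457031), 62.045860290527344) 28.051141350185787
[-4.61759142e-03  4.89813125e-03  2.80784983e+01]
```

View pics/s3.png

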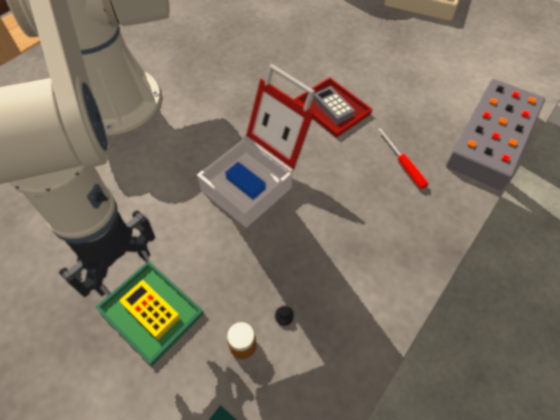

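Case lies flat in the green tray (150,308), top at z 28.1 with no tilt, lid open at (278,125), everything else untouched. I'm handing the job in.

```bash
python3 -c "
from rig import r
print(r.sign_off())"
```

```text
the job is handed in; nothing more can be done
None
```

The lid stands open and the yellow case lies flat, keys up, near the centre of the green tray. It slipped about 5 mm onto the tray floor as the fingers opened, because their tips touched the floor first. The other things look untouched in the last picture; I handed the job in and got no verdict back.

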